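# Lay the toy fishing rod in its V rest and push it home against the stop

### The arm

A 7-joint arm with a two-finger parallel gripper is mounted at the origin on the work surface. World frame = base frame: x ahead of the robot, y to its left, z up, the work surface at z = 0. Lengths are in m, angles in rad, forces in N, time in s.
With the tool pointing down it reaches from about 0.425 to 0.95 m from the base axis. Payload 4.7 kg.
Tool frame: the origin (TCP) lies on the mounting face of the last link; the fingertips stand 173 mm ahead of it and the grasp point (between the pads) lies 155 mm ahead of it; z points along the fingers, y is the direction in which the jaws open and shut (so a half turn about z gives the same grasp; the last joint's range is limited). The gripper opens to 85 mm and grips with 20 to 120 N. Pads are 22 mm wide; open, the fingers measure 114 mm over their backs; the gripper's body (76 mm by 85 mm) begins 54 mm behind the grasp point. The pads swing forward as they close: fully open they stand 13 mm farther back than shut.
Start: joints at [1.32, 0.469, -0.049, 1.532, 0.024, 1.141, -0.082], TCP at [0.149, -0.658, 0.405] pointing down, gripper open.
Joint ranges: [-2.59, 2.59], [-0.33, 1.99], [-1.39, 1.29], [0.1, 2.45], [-1.04, 4.18], [0.21, 1.99], [-2.66, 2.66]. Speed limits (rad/s): [2.57, 2.57, 3.14, 3.14, 3.14, 3.14, 3.14].

### API

Orientations are given as a unit quaternion [w, x, y, z].
In Python, from rig import * gives the robot as it stands. The module is installed in compiled form; this text tells all that it offers.
- The arm moves only by the tool drive_tool, never from a script. Its arguments are lists of equal length, an entry for each row: "jaw": the closure, from 0 (fully open) to 1 (shut); "delta_pos": the shift along the tool's x, y, z in m, a list of three; "spin": the turn about the tool's z in rad. In form: {"jaw": [jaw, ...], "delta_pos": [[tx, ty, tz], ...], "spin": [spin, ...]}. A call has 1 to 20 rows; each row is the pose to reach, as a shift and turn from the pose measured when the call began, along the tool's axes at that moment; what a row does not reach only later rows make up. A row lasts 1/10 s, in which the tool goes at most 50 mm and 8.59 degrees, less where a joint would pass 70% of its speed; a pose out of reach is approached as far as the arm can. A call with a gripper value outside its range is refused whole. The fingers move at their own pace and stop on an object; "newtons" is the grip in N (left out, the last holds). Time passes only in rows, so rows that repeat a pose let the fingers close. It gives the time, the measured TCP pose, the force and the opening at its end, in the units of the state.
- get_obs(): the state, without advancing time (a new reading comes with each control period).
- capture(name): name is "side" or "top"; returns a dict with "image" (420x560x3 uint8, red, green, blue), "camera_matrix" (3x3 intrinsics, pixels), "rvec" (rotation vector, rad) and "tvec" (3), from world to camera coordinates, as OpenCV has them. Camera axes: x right, y down, z forward; pixel columns grow to the right and rows downward; lengths in m; the calibration is good to about 2 mm. A picture is of the moment at which its call begins. There is no depth.
- job_done(): hands the job in, once; it reports no verdict.
The state is a dict: "time": time; "joint_positions": joint angles; "qvel": joint speeds; "joint_efforts": joint torques, N m; "eef_pos": TCP position; "ee_rot": TCP orientation; "wrist_force": force on the tool from outside, world axes, zero at the start; "torque": the same for the moment, N m; "grip_width": finger opening in m.
Only numpy, scipy, OpenCV 4.12 (cv2) and the standard library are available. Lean on these libraries where they do the work, as an engineer would, in place of code of your own. Each camera call takes 0.05 s, during which the arm holds its last target. There are 200 camera calls.

### The job

Put the wooden fishing rod, left lying across the pond tray, back on its rest: lay its thick handle gently into the two V-shaped saddles with the butt end towards the stop, a little short of it, then slide the rod along the V's until the butt bears firmly but gently on the padded stop. Let go, leaving it lying in both V's and up against the stop; do not ram or bang it or press it down hard, and leave the tray's fish and the other toys as they are.

Things in the scene. Friction and masses are not known exactly. Their poses are not given: they have to be found in the camera images.
- rod_mid (a point): Centre of the fishing rod's thick handle, on its axis: a plain wooden dowel, diameter 26 mm, 200 mm long. +x runs along the rod from butt to thin tip (roll about x does not matter). About 110 g; balances 15 mm to +x of here. At the start it lies level across the pond tray's rims, axis 53 mm above the bench, with room to grip it here from above.
- rod_tip (a point): The far end of the rod's thin part, 200 mm to +x of rod_mid, same axes: a 10 mm dowel that ends in a steel magnet button, diameter 18 mm.
- rod_butt (a point): Centre of the flat butt end of the handle, 100 mm to -x of rod_mid, same axes.
- rest: The wooden rod rest, fixed to the bench. Origin on the bench top, midway between its two V saddles; +x runs along the V's, away from the stop, to where the rod's tip belongs; z up. Base board 80 mm wide, 14 mm thick, from x = -165 to +85 mm. Rear saddle: x = -82 to -52 mm; front saddle: x = +52 to +74 mm; free room for fingers between them.
- seat (a point): Point on the rest's seat line, 60 mm straight above the rest's origin, same axes: the handle's axis runs through it along x when it lies in both V's. The V's open upwards, flanks at 45 degrees, flank tops 63 mm above the bench and 42 mm apart. The rod slides in them with 1 to 2 N unless pressed down; over 25 N on the V's is too much.
- slot (a point): Point on the seat line 106 mm to -x of seat. The stop, a wood block 50 mm wide, 80 mm high with a round rubber pad (diameter 34 mm) facing +x, is set along a slot: the pad's face lies anywhere within 10 mm either way of this point. It is not measured: feel for it with the rod. rod_mid ends between 16 mm to -x and 4 mm to +x of seat; at 15 mm to +x the butt is clear of any stop.
- slot_end (a point): Point on the base board's top at the stop's end of the rest, 59 mm to -x of slot and 46 mm lower. About the pad: it is springy, gives 1 mm for about 4 N, up to 6 mm, then is hard, and returns slowly. A steady push of 5 to 10 N for half a second is right; under 2 N is not home, over 20 N is too much.
- tray: The pond tray of the fishing game, an open plywood box fixed to the bench: 150 mm along its x, 210 mm along its y, 40 mm high, walls and floor 8 mm thick. Origin under its centre. At the start the rod lies across its two 210 mm long rims, nearly along its x.
- fish_a: A flat wooden toy fish, 57 x 26 mm, 12 mm thick, lying in the pond tray; to be left alone. Origin under its centre.
- fish_b: Another such fish in the pond tray, to be left alone. Origin under its centre.
- crab: A red plastic toy crab, about 85 x 80 mm, 32 mm high, to be left alone. Origin under its centre.
- crayon_box: A flip-top plastic crayon box, 112 x 52 mm, 42 mm high, shut, to be left alone. Origin under its centre.
- bowl: A steel bowl, 120 mm across, 50 mm high, to be left alone. Origin under its centre.
- vase: A small ceramic vase, 72 mm across, 125 mm high, to be left alone. Origin under its centre.

How it is judged:
By the outcome, as a careful person would: the job done as asked, in the order asked, and still so for the second after the job is handed in, with the robot touching nothing.
It also fails if it takes over 70 s, if anything falls off the work surface, if the arm or the gripper's body presses on something with over 40 N, if the wrist force passes 120 N, or if a joint passes its speed limit or range.

## Working session

There is one attempt and no reset: what is moved stays moved. The work goes in short steps, Python scripts to look and compute and a tool call to move; the robot and the scene stay as the last step left them, time stands still between calls to the robot, and variables do not carry over. Pictures are saved under pics/ and viewed, about 8 in all and at most 12, crops included, and the job is handed in when it is done.

Besides the shell and the picture viewer there is one more tool, called as a command line: name --pt "numbers of a row" for each row, then --argument value for the rest. drive_tool: Moves the arm, as the interface text tells. Its arguments: {"type":"object","properties":{"jaw":{"type":"array","items":{"type":"number"}},"delta_pos":{"type":"array","items":{"type":"array","items":{"type":"number"}}},"spin":{"type":"array","items":{"type":"number"}},"newtons":{"type":"number"}},"required":["jaw","delta_pos","spin"]}

```bash
mkdir -p pics
cat > h.py <<'E'
from rig import *
import numpy as np, cv2
def cast(c,uv,z):
    R=cv2.Rodrigues(np.array(c["rvec"],float))[0];K=np.array(c["camera_matrix"]);t=np.array(c["tvec"],float).ravel()
    o=-R.T@t; d=R.T@np.linalg.inv(K)@np.array([uv[0],uv[1],1.]); return o+d*(z-o[2])/d[2]
def proj(c,P):
    return cv2.projectPoints(np.array(P,float).reshape(-1,3),np.array(c["rvec"],float),np.array(c["tvec"],float),np.array(c["camera_matrix"]),None)[0][:,0]
def save(n,c): cv2.imwrite(n,c["image"][...,::-1])
E
python3 - <<'E'
from h import *
for n in("top","side"):
    c=capture(n); save(f"pics/{n}0.png",c)
    R=cv2.Rodrigues(np.array(c["rvec"],float))[0]; print(n,-R.T@np.array(c["tvec"]).ravel(),R[2],c["camera_matrix"][0][0])
    print(cast(c,(0,0),0),cast(c,(559,419),0))
print(get_obs())
E
```

```text
top [ 0.34689386 -0.01377671  1.19433607] [ 0.17736537 -0.00255471 -0.98414176] 390.8246565353159
[1.30215359 0.94172141 0.        ] [-0.04490609 -0.80174672  0.        ]
side [0.49857954 0.60503726 0.79449448] [ 0.04040413 -0.64506012 -0.76306287] 382.3107463006606
[ 2.05266594 -1.38791154  0.        ] [0.00305917 0.42108204 0.        ]
{'time': 0.1, 'joint_positions': array([ 1.32010295,  0.46937798, -0.04858637,  1.53354715,  0.02410509,
        1.14105213, -0.08231523]), 'qvel': array([-0.00018818, -0.00085031,  0.00195599, -0.00243777, -0.00134724,
       -0.00068387, -0.00179798]), 'joint_efforts': array([ 2.21900341e-04, -5.11514246e+01, -4.70373337e-02, -2.38389784e+01,
        1.08163309e-02,  4.39608906e-03, -6.62566492e-06]), 'eef_pos': array([ 0.14845743, -0.65825104,  0.40376606]), 'ee_rot': array([-8.89156755e-04,  9.93856436e-01,  1.10673287e-01, -1.35523835e-04]), 'wrist_force': array([ 0.06824551, -0.75349443,  0.12368818]), 'torque': array([-0.01222284, -0.00712715,  0.01652577]), 'grip_width': 0.08554368100721453}
```

View pics/top0.png

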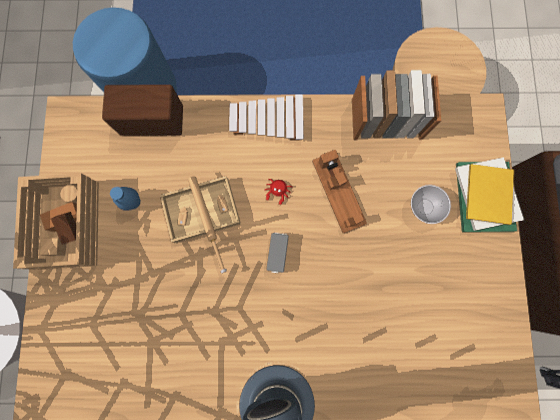

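View pics/side0.png

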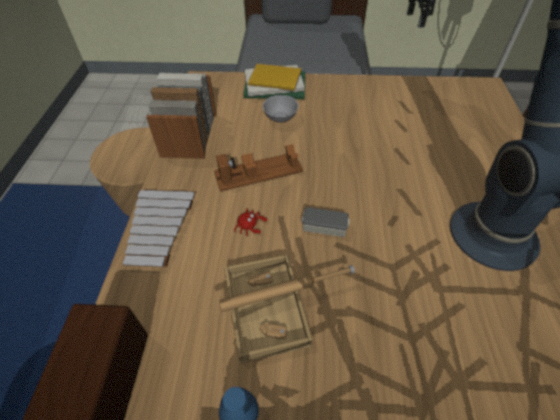

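The top view shows the rod from butt (194,180) to tip (223,270). The rest runs from its stop end (325,158) to its front end (355,230). Next I'll enlarge both.

Run:
```python
import cv2,numpy as np
a=cv2.imread("pics/top0.png");b=cv2.imread("pics/side0.png")
A=cv2.resize(a[170:280,150:250],None,fx=4,fy=4,interpolation=cv2.INTER_CUBIC)
B=cv2.resize(a[140:250,300:400],None,fx=4,fy=4,interpolation=cv2.INTER_CUBIC)
cv2.imwrite("pics/c1.png",np.hstack([A,B]))
A=cv2.resize(b[250:320,210:370],None,fx=5,fy=5,interpolation=cv2.INTER_CUBIC)[:, :800]
B=cv2.resize(b[135:195,205:315],None,fx=5,fy=5,interpolation=cv2.INTER_CUBIC)
B=np.pad(B,((0,0),(0,800-B.shape[1]),(0,0)));A=A[:300]
cv2.imwrite("pics/c2.png",np.vstack([A,B]))
```

```text
(no output)
```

View pics/c1.png

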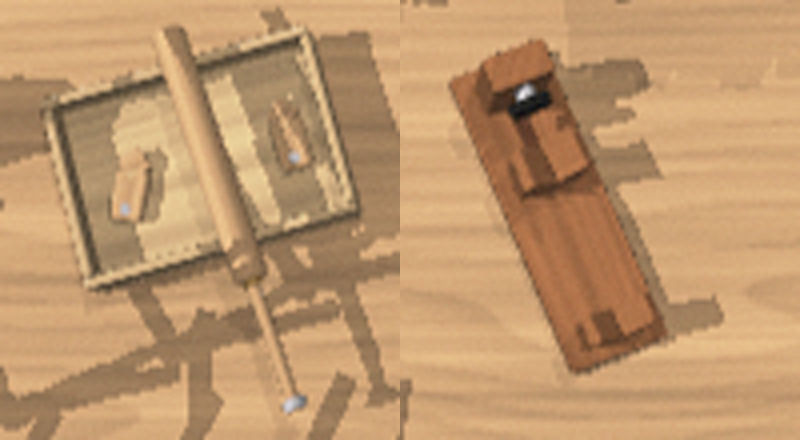

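View pics/c2.png

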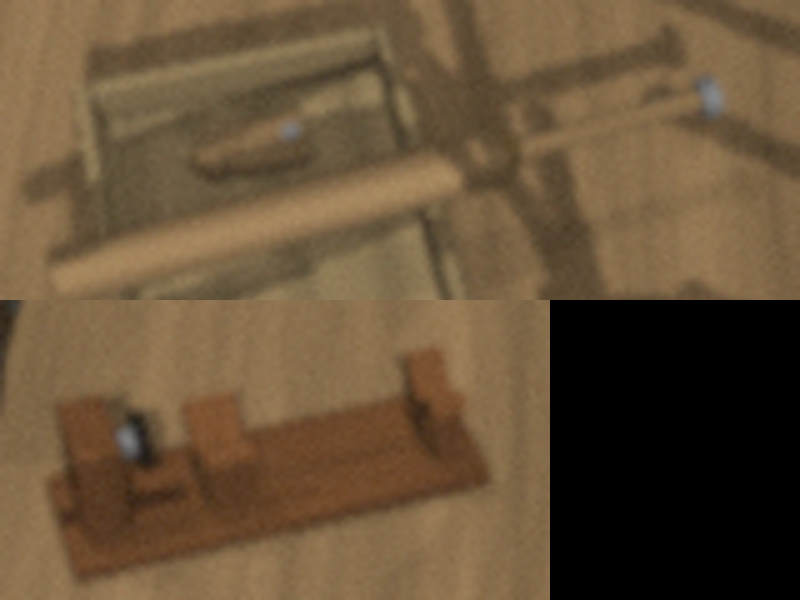

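c1 shows the handle axis running from about (172,31) to (247,276), with the tip at (293,403). The rest's board corners are near (450,82), (573,370) and (665,333). c2 shows the same items from the side. Next I'll convert these to positions.

Run:
```python
from h import *
t=capture("top");s=capture("side")
T=lambda p:((p[0]%400+(.5 if 0 else 0))/4-.375+(150 if p[0]<400 else 300),p[1]/4-.375+(170 if p[0]<400 else 140))
S=lambda p:(p[0]/5-.4+(210 if p[1]<300 else 205),(p[1]/5+250 if p[1]<300 else (p[1]-300)/5+135)-.4)
print("rod top")
for p in[(172,31),(247,276),(293,403)]:print(cast(t,T(p),.053))
print("rod side")
for p in[(57,275),(457,170),(710,97)]:print(cast(s,S(p),.053))
# rest masks
for n,c,(x0,y0,x1,y1) in(("top",t,(305,140,372,240)),("side",s,(205,135,315,195))):
    hsv=cv2.cvtColor(c["image"],cv2.COLOR_RGB2HSV);r=hsv[y0:y1,x0:x1]
    m=((r[...,0]<12)&(r[...,1]>115)).astype(np.uint8)
    m=cv2.morphologyEx(m,cv2.MORPH_CLOSE,np.ones((3,3)))
    k=max(cv2.findContours(m,0,2)[0],key=cv2.contourArea)
    q=cv2.approxPolyDP(cv2.convexHull(k),2,True)[:,0]+[x0,y0]
    print(n,cv2.contourArea(k))
    for p in q:print(p,cast(c,p,.014)[:2],cast(c,p,0)[:2],cast(c,p,.063)[:2],cast(c,p,.08)[:2])
# manual side base corners
for p in[(48,480),(78,580),(488,480)]:print("base side",cast(s,S(p),.0)[:2],cast(s,S(p),.014)[:2])
```

```text
rod top
[0.65467861 0.2475653  0.053     ]
[0.4692226  0.18660943 0.053     ]
[0.37705361 0.15118839 0.053     ]
rod side
[0.65086889 0.25070745 0.053     ]
[0.48460836 0.19339327 0.053     ]
[0.37258132 0.15145523 0.053     ]
top 125.5
[346 178] [ 0.65995301 -0.22127753] [ 0.66366622 -0.22373871] [ 0.6469568  -0.21266343] [ 0.64244791 -0.20967486]
[352 192] [ 0.61514069 -0.23820898] [ 0.61832237 -0.24087098] [ 0.6040048  -0.22889199] [ 0.60014132 -0.22565956]
[350 196] [ 0.60252228 -0.23152774] [ 0.6055543  -0.23411049] [ 0.59191023 -0.22248811] [ 0.58822849 -0.21935192]
[338 199] [ 0.59331109 -0.19413139] [ 0.59623385 -0.19627058] [ 0.58308142 -0.18664422] [ 0.57953236 -0.18404663]
[327 195] [ 0.60616873 -0.16054498] [ 0.609244   -0.16228581] [ 0.5954053 -0.1544521] [ 0.59167105 -0.15233825]
[325 188] [ 0.6284185  -0.15496812] [ 0.63175767 -0.1566428 ] [ 0.6167314  -0.14910676] [ 0.61267669 -0.14707322]
[335 180] [ 0.65376562 -0.18679542] [ 0.65740544 -0.1888476 ] [ 0.64102627 -0.17961279] [ 0.6366065  -0.17712086]
side 10.0
[240 173] [ 0.66763696 -0.17924956] [ 0.6706694  -0.19331758] [ 0.65702341 -0.13001147] [ 0.65334116 -0.11292887]
[229 178] [ 0.69666916 -0.15763369] [ 0.70022236 -0.17131398] [ 0.68423295 -0.10975266] [ 0.67991835 -0.09314088]
[233 173] [ 0.68794262 -0.17835529] [ 0.69133929 -0.19240728] [ 0.67605427 -0.12917335] [ 0.67192975 -0.11211023]
base side [ 0.74858476 -0.20000549] [ 0.74417935 -0.18581962]
base side [ 0.71807946 -0.12045492] [ 0.7142116  -0.10767083]
base side [ 0.48758248 -0.21147206] [ 0.48777626 -0.19708413]
```

Run:
```python
from h import *
t=capture("top");s=capture("side")
for n,c,(x0,y0,x1,y1) in(("top",t,(305,140,372,240)),("side",s,(209,135,315,195))):
    r=c["image"][y0:y1,x0:x1].astype(float)
    q=cv2.GaussianBlur(r,(3,3),0); g=q[...,1]/(q[...,0]+1)
    m=((g<.66)).astype(np.uint8)
    m=cv2.morphologyEx(m,cv2.MORPH_CLOSE,np.ones((3,3)))
    k=max(cv2.findContours(m,0,1)[0],key=cv2.contourArea)
    v=r.astype(np.uint8)[...,::-1].copy(); v=cv2.resize(v,None,fx=5,fy=5,interpolation=cv2.INTER_CUBIC)
    v2=v.copy(); cv2.drawContours(v2,[k*5+2],-1,(0,255,0),1)
    cv2.imwrite(f"pics/m_{n}.png",v2)
    h=cv2.approxPolyDP(cv2.convexHull(k),1.2,True)[:,0]
    print(n,cv2.contourArea(k))
    for p in h+[x0,y0]:print(p,*[np.round(cast(c,p,z)[:2],4) for z in(0,.014,.063,.08)])
a=cv2.imread("pics/m_top.png");b=cv2.imread("pics/m_side.png");b=cv2.resize(b,(450,255))
w=np.zeros((500,335+450,3),np.uint8);w[:,:335]=a[:500];w[:255,335:]=b;cv2.imwrite("pics/m.png",w)
```

```text
top 1720.0
[334 151] [ 0.7528 -0.1887] [ 0.7481 -0.1866] [ 0.7314 -0.1795] [ 0.7256 -0.177 ]
[364 222] [ 0.5231 -0.2742] [ 0.5211 -0.2711] [ 0.5138 -0.2605] [ 0.5113 -0.2568]
[345 231] [ 0.4956 -0.2145] [ 0.4938 -0.2121] [ 0.4877 -0.2039] [ 0.4856 -0.201 ]
[343 230] [ 0.4987 -0.2084] [ 0.4969 -0.2061] [ 0.4907 -0.1982] [ 0.4885 -0.1954]
[314 162] [ 0.7168 -0.124 ] [ 0.7124 -0.1227] [ 0.6972 -0.1182] [ 0.692  -0.1166]
[323 155] [ 0.7397 -0.1532] [ 0.7351 -0.1516] [ 0.719  -0.1459] [ 0.7134 -0.1439]
side 1475.0
[291 147] [ 0.5246 -0.3157] [ 0.5242 -0.2995] [ 0.5226 -0.2427] [ 0.522 -0.223]
[295 155] [ 0.5109 -0.279 ] [ 0.5107 -0.2634] [ 0.51   -0.2089] [ 0.5097 -0.19  ]
[298 169] [ 0.5002 -0.2177] [ 0.5001 -0.2032] [ 0.5001 -0.1525] [ 0.5    -0.1349]
[291 172] [ 0.5205 -0.2041] [ 0.5201 -0.1899] [ 0.5188 -0.14  ] [ 0.5183 -0.1226]
[222 188] [ 0.7145 -0.1307] [ 0.7107 -0.1177] [ 0.6974 -0.0724] [ 0.6928 -0.0566]
[216 172] [ 0.7423 -0.1944] [ 0.738  -0.1803] [ 0.7229 -0.131 ] [ 0.7177 -0.1139]
[218 157] [ 0.7468 -0.2597] [ 0.7425 -0.2445] [ 0.7272 -0.1911] [ 0.7218 -0.1726]
```

View pics/m.png

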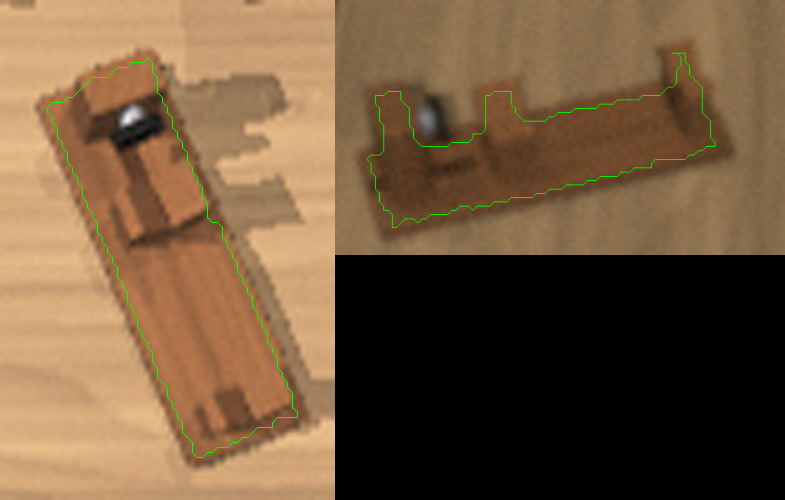

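Run:
```python
from h import *
t=capture("top");s=capture("side")
T=lambda p:(p[0]/5-.4+305,p[1]/5-.4+140)
S=lambda p:((p[0]-335)/4.245-.4+209,p[1]/4.245-.4+135)
P=lambda c,f,p,z:cast(c,f(p),z)[:2]
d={}
for n,c,f,p,z in[("TrearL",t,T,(37,103),0.0),("TfrontL",t,T,(190,466),0),("TfrontRbot",t,T,(308,422),0),("TR1",t,T,(310,412),.014),("TR2",t,T,(224,220),.014),
 ("SrearL",s,S,(385,240),0),("SfrontL",s,S,(733,153),0),("SfrontLtop",s,S,(733,148),.014),("SrearR",s,S,(360,155),.014),
 ("stopT a",t,T,(80,77),.08),("stopT b",t,T,(152,50),.08),("stopT c",t,T,(165,87),.08),("stopT d",t,T,(90,115),.08),
 ("stopS a",s,S,(368,93),.08),("stopS b",s,S,(400,84),.08)]:
  d[n]=P(c,f,p,z);print(n,np.round(d[n],4))
ang=lambda a,b:np.degrees(np.arctan2(*(b-a)[::-1]))
for a,b in[("TrearL","TfrontL"),("TR2","TR1"),("SrearL","SfrontL"),("TfrontL","TfrontRbot"),("stopT a","stopT b")]:print(a,b,ang(d[a],d[b]),np.linalg.norm(d[b]-d[a]))
# model overlay
def model(o,yaw):
    c,s_=np.cos(yaw),np.sin(yaw);R=np.array([[c,-s_],[s_,c]])
    return lambda x,y,z:np.r_[o+R@[x,y],z]
L=.5*(d["TrearL"]+d["TfrontL"])
yaw=np.radians((ang(d["TrearL"],d["TfrontL"])+ang(d["SrearL"],d["SfrontL"]))/2)
ax=np.array([np.cos(yaw),np.sin(yaw)]);le=np.array([-ax[1],ax[0]])
print("yaw",np.degrees(yaw));
for n in d:print(n,"along %.4f left %.4f"%(d[n]@ax,d[n]@le))
```

```text
TrearL [ 0.7227 -0.1178]
TfrontL [ 0.49   -0.2069]
TfrontRbot [ 0.5168 -0.2807]
TR1 [ 0.521  -0.2791]
TR2 [ 0.6419 -0.2312]
SrearL [ 0.7172 -0.1184]
SfrontL [ 0.4871 -0.2113]
SfrontLtop [ 0.4874 -0.2018]
SrearR [ 0.743  -0.1837]
stopT a [ 0.7135 -0.1367]
stopT b [ 0.73   -0.1801]
stopT c [ 0.7069 -0.1871]
stopT d [ 0.69   -0.1421]
stopS a [ 0.7267 -0.1744]
stopS b [ 0.7071 -0.184 ]
TrearL TfrontL -159.04681731564597 0.24917130081421546
TR2 TR1 -158.39196069496 0.1300676589501889
SrearL SfrontL -158.01921491601072 0.248175926859793
TfrontL TfrontRbot -70.04619380963847 0.07852860005739597
stopT a stopT b -69.1714516194459 0.046386480163215574
yaw -158.53301611582833
TrearL along -0.6295 left 0.3741
TfrontL along -0.3803 left 0.3719
TfrontRbot along -0.3783 left 0.4504
TR1 along -0.3827 left 0.4504
TR2 along -0.5128 left 0.4501
SrearL along -0.6242 left 0.3727
SfrontL along -0.3760 left 0.3749
SfrontLtop along -0.3797 left 0.3662
SrearR along -0.6242 left 0.4429
stopT a along -0.6139 left 0.3884
stopT b along -0.6134 left 0.4347
stopT c along -0.5894 left 0.4328
stopT d along -0.5901 left 0.3847
stopS a along -0.6124 left 0.4283
stopS b along -0.5907 left 0.4300
```

```bash
cat >> h.py <<'E'
from scipy.spatial.transform import Rotation as Ro
def st():
    o=get_obs();q=o["ee_rot"];R=Ro.from_quat(np.r_[q[1:],q[0]]).as_matrix();return o,R,np.array(o["eef_pos"])
def go(*tg):
    "targets (x,y,z of grasp point, tool-x yaw deg) -> tool delta, spin"
    o,R,p=st();yaw=np.degrees(np.arctan2(R[1,0],R[0,0]))
    print("t",round(o["time"],2),"grasp",np.round(p+.155*R[:,2],4),"yaw",round(yaw,2),"tilt",np.round(R[:2,2],4),"F",np.round(o["wrist_force"],2),"w",round(o["grip_width"],4),"j",np.round(o["joint_positions"],2))
    for x,y,z,w in tg: print((x,y,z,w),np.round(R.T@(np.array([x,y,z])-p-.155*R[:,2]),4),"spin",round(-np.radians(w-yaw),4))
E
python3 - <<'E'
from h import *
go((.5,-.3,.25,19.3),(.62,0,.25,19.3),(.556,.215,.2,19.3))
E
```

```text
t 0.4 grasp [ 0.1485 -0.6584  0.2496] yaw 12.71 tilt [-0.      0.0002] F [ 0.54 -0.32  0.8 ] w 0.0854 j [ 1.32  0.47 -0.05  1.53  0.02  1.14 -0.08]
(0.5, -0.3, 0.25, 19.3) [ 4.217e-01 -2.723e-01 -3.000e-04] spin -0.115
(0.62, 0, 0.25, 19.3) [ 6.048e-01 -5.385e-01 -3.000e-04] spin -0.115
(0.556, 0.215, 0.2, 19.3) [ 0.5897 -0.7623  0.0498] spin -0.115
```

drive_tool --jaw '[0,0,0,0,0,0,0,0,0,0,0,0,0,0,0,0,0,0,0,0]' --pt "0.04 -0.027 0" --pt "0.08 -0.054 0" --pt "0.12 -0.081 0" --pt "0.16 -0.108 0" --pt "0.2 -0.135 0" --pt "0.24 -0.162 0" --pt "0.28 -0.188 0" --pt "0.32 -0.215 0" --pt "0.36 -0.242 0" --pt "0.4 -0.27 0" --pt "0.42 -0.3 0" --pt "0.445 -0.335 0" --pt "0.47 -0.37 0" --pt "0.5 -0.41 0" --pt "0.53 -0.44 0" --pt "0.55 -0.47 0" --pt "0.57 -0.5 0" --pt "0.605 -0.5385 0" --pt "0.605 -0.5385 0" --pt "0.605 -0.5385 0" --spin '[-0.115,-0.115,-0.115,-0.115,-0.115,-0.115,-0.115,-0.115,-0.115,-0.115,-0.115,-0.115,-0.115,-0.115,-0.115,-0.115,-0.115,-0.115,-0.115,-0.115]' --newtons 40

```text
time: 2.4
eef_pos: [0.6205, 0.0017, 0.4045]
ee_rot: [-0.0, 0.986, 0.169, -0.0]
wrist_force: [-0.8, -0.1, -0.3]
grip_width: 0.0855
```

Run:
```python
from h import *
go((.556,.215,.16,19.3),(.556,.215,.053,19.3))
```

```text
t 2.4 grasp [0.6204 0.0018 0.2495] yaw 19.49 tilt [-0.0003  0.0006] F [-0.75 -0.07 -0.3 ] w 0.0855 j [ 0.22  0.41 -0.39  1.65  0.17  1.11 -1.45]
(0.556, 0.215, 0.16, 19.3) [ 0.0104 -0.2224  0.0897] spin 0.0034
(0.556, 0.215, 0.053, 19.3) [ 0.0104 -0.2223  0.1967] spin 0.0034
```

drive_tool --jaw '[0,0,0,0,0,0,0,0,0,0]' --pt "0.002 -0.04 0.015" --pt "0.004 -0.08 0.03" --pt "0.006 -0.12 0.045" --pt "0.008 -0.16 0.06" --pt "0.01 -0.2 0.075" --pt "0.0104 -0.2224 0.09" --pt "0.0104 -0.2224 0.09" --pt "0.0104 -0.2224 0.09" --pt "0.0104 -0.2224 0.09" --pt "0.0104 -0.2224 0.09" --spin '[0,0,0,0,0,0.0034,0.0034,0.0034,0.0034,0.0034]'

```text
time: 3.4
eef_pos: [0.5571, 0.2128, 0.3154]
ee_rot: [0.0, 0.986, 0.166, 0.001]
wrist_force: [0.4, 0.2, 0.1]
grip_width: 0.0854
```

Run:
```python
from h import *
go((.556,.215,.053,19.3))
s=capture("side");t=capture("top")
a=cv2.resize(s["image"][190:350,190:390],None,fx=2.8,fy=2.8,interpolation=2);b=cv2.resize(t["image"][150:290,140:260],None,fx=3,fy=3,interpolation=2)
w=np.zeros((450,800,3),np.uint8);w[:448,:448]=a[:448,:448];w[:420,450:800]=b[:,:350];cv2.imwrite("pics/hov.png",w[...,::-1])
```

```text
t 3.4 grasp [0.5573 0.2128 0.1604] yaw 19.09 tilt [0.0013 0.0001] F [0.44 0.15 0.07] w 0.0854 j [-0.12  0.47 -0.42  1.8   0.24  0.92 -1.88]
(0.556, 0.215, 0.053, 19.3) [-0.0006 -0.0025  0.1074] spin -0.0037
```

View pics/hov.png

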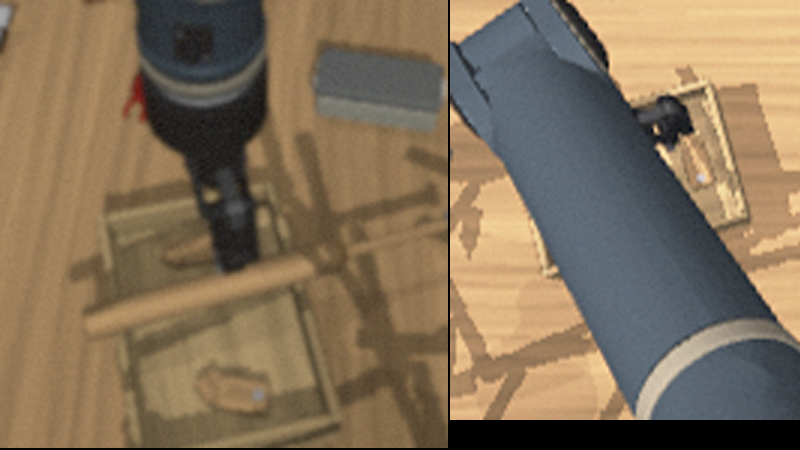

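The side view shows the gripper over the handle, with a fingertip near (235,265) in the crop. I'll check that against the projected fingertips before going down.

Run:
```python
from h import *
s=capture("side");o,R,p=st()
for y in(-.05,0,.05):print(y,(proj(s,p+R@[0,y,.16])-[190,190])*2.8)
for f in(-.1,0,.1):print((proj(s,[.561-.944*f,.2167-.329*f,.053])-[190,190])*2.8)
go((.556,.215,.053,19.3))
```

```text
-0.05 [[229.61709576 273.50823613]]
0 [[210.67198566 211.36040541]]
0.05 [[193.25183374 154.21507097]]
[[ 81.02450274 319.23745025]]
[[210.25912249 284.96597427]]
[[334.11307738 252.12138628]]
t 3.55 grasp [0.5567 0.214  0.1601] yaw 19.19 tilt [0.0006 0.0005] F [-0.14 -0.08 -0.69] w 0.0853 j [-0.12  0.47 -0.43  1.8   0.24  0.92 -1.88]
(0.556, 0.215, 0.053, 19.3) [-0.0004 -0.0012  0.1071] spin -0.0019
```

drive_tool --jaw '[0,0,0,0,0,0,0,0,0.3,0.5,0.7,1,1,1,1,1,1]' --pt "0 -0.001 0.02" --pt "0 -0.001 0.04" --pt "0 -0.001 0.06" --pt "0 -0.001 0.075" --pt "0 -0.001 0.09" --pt "0 -0.001 0.1" --pt "0 -0.001 0.107" --pt "0 -0.001 0.107" --pt "0 -0.001 0.107" --pt "0 -0.001 0.107" --pt "0 -0.001 0.107" --pt "0 -0.001 0.107" --pt "0 -0.001 0.107" --pt "0 -0.001 0.107" --pt "0 -0.001 0.107" --pt "0 -0.001 0.107" --pt "0 -0.001 0.107" --spin '[0,0,0,0,0,0,0,0,0,0,0,0,0,0,0,0,0]' --newtons 40

```text
time: 5.25
eef_pos: [0.5564, 0.2151, 0.2086]
ee_rot: [-0.0, 0.986, 0.167, 0.001]
wrist_force: [-0.8, -0.7, 6.4]
grip_width: 0.0249
```

Run:
```python
from h import *
go((.5565,.2145,.25,19.3))
```

```text
t 5.25 grasp [0.5566 0.2152 0.0536] yaw 19.2 tilt [0.0013 0.0009] F [-0.78 -0.68  6.42] w 0.0249 j [-0.16  0.61 -0.37  1.87  0.32  0.72 -1.95]
(0.5565, 0.2145, 0.25, 19.3) [-1.000e-04  6.000e-04 -1.964e-01] spin -0.0017
```

drive_tool --jaw '[1,1,1,1,1,1,1,1,1,1]' --pt "0 0 -0.01" --pt "0 0 -0.03" --pt "0 0 -0.06" --pt "0 0 -0.09" --pt "0 0 -0.12" --pt "0 0 -0.15" --pt "0 0 -0.18" --pt "0 0 -0.195" --pt "0 0 -0.195" --pt "0 0 -0.195" --spin '[0,0,0,0,0,0,0,0,0,0]'

```text
time: 6.25
eef_pos: [0.5558, 0.2146, 0.4024]
ee_rot: [-0.0, 0.986, 0.167, -0.0]
wrist_force: [0.3, 0.8, -0.9]
grip_width: 0.0247
```

Run:
```python
from h import *
go((.62,0,.25,19.3),(.575,-.2,.25,21.4))
```

```text
t 6.25 grasp [0.5557 0.2146 0.2474] yaw 19.2 tilt [-0.0004 -0.0001] F [ 0.25  0.77 -0.9 ] w 0.0247 j [-0.09  0.38 -0.45  1.71  0.18  1.09 -1.84]
(0.62, 0, 0.25, 19.3) [-0.0099  0.2238 -0.0026] spin -0.0018
(0.575, -0.2, 0.25, 21.4) [-0.1181  0.3978 -0.0026] spin -0.0385
```

drive_tool --jaw '[1,1,1,1,1,1,1,1,1,1,1,1,1,1,1,1,1,1]' --pt "-0.005 0.015 0" --pt "-0.015 0.045 0" --pt "-0.027 0.08 0" --pt "-0.04 0.115 0" --pt "-0.051 0.15 0" --pt "-0.063 0.185 0" --pt "-0.075 0.22 0" --pt "-0.087 0.255 0" --pt "-0.099 0.29 0" --pt "-0.111 0.325 0" --pt "-0.122 0.355 0" --pt "-0.132 0.385 0" --pt "-0.138 0.405 0.02" --pt "-0.142 0.414 0.04" --pt "-0.142 0.414 0.06" --pt "-0.142 0.414 0.07" --pt "-0.142 0.414 0.07" --pt "-0.142 0.414 0.07" --spin '[0,0,0,-0.01,-0.02,-0.03,-0.0385,-0.0385,-0.0385,-0.0385,-0.0385,-0.0385,-0.0385,-0.0385,-0.0385,-0.0385,-0.0385,-0.0385]'

```text
time: 8.05
eef_pos: [0.5578, -0.2231, 0.3325]
ee_rot: [-0.0, 0.983, 0.186, -0.0]
wrist_force: [0.2, -0.3, -0.1]
grip_width: 0.0251
```

Run:
```python
from h import *
go((.558,-.2233,.1,21.4))
s=capture("side");t=capture("top")
a=cv2.resize(s["image"][70:210,190:390],None,fx=4,fy=4,interpolation=2)
cv2.imwrite("pics/r1.png",a[...,::-1]);
b=cv2.resize(t["image"][120:270,290:420],None,fx=4,fy=4,interpolation=2);cv2.imwrite("pics/r1t.png",b[...,::-1])
```

```text
t 8.05 grasp [ 0.5577 -0.2231  0.1775] yaw 21.42 tilt [-0.0007  0.0001] F [ 0.22 -0.31 -0.08] w 0.0251 j [ 0.53  0.44 -0.28  1.78  0.15  0.95 -1.02]
(0.558, -0.2233, 0.1, 21.4) [0.0002 0.0004 0.0775] spin 0.0004
```

View pics/r1.png

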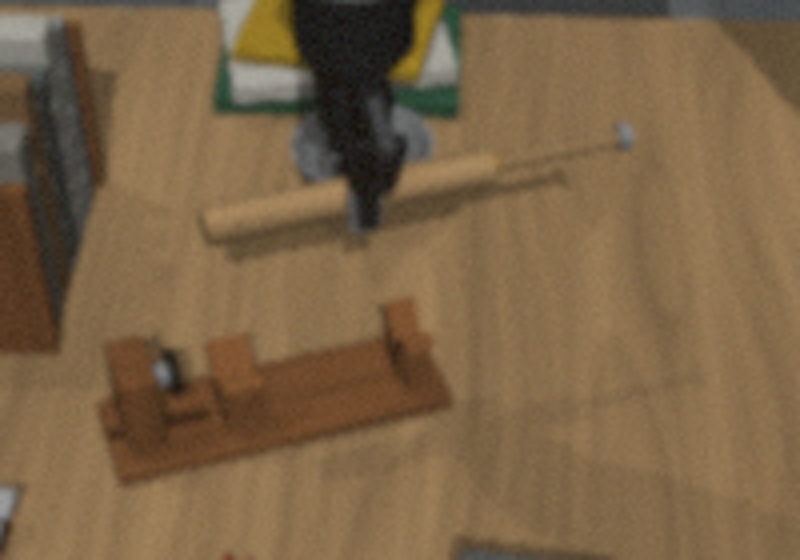

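```bash
cat >> h.py <<'E'
def pcast(c,uv,p0,yaw):
    "ray meets vertical plane through p0 with heading yaw(deg): along (m from p0), z"
    a=cast(c,uv,0);b=cast(c,uv,.3);h=np.array([np.cos(np.radians(yaw)),np.sin(np.radians(yaw))]);n=np.array([-h[1],h[0]])
    f=((np.array(p0)[:2]-a[:2])@n)/((b-a)[:2]@n);q=a+f*(b-a);return (q[:2]-np.array(p0)[:2])@h,q[2]
E
python3 - <<'E'
from h import *
s=capture("side");o,R,p=st();g=p+.155*R[:,2]
f=lambda p:(p[0]/4-.4+190,p[1]/4-.4+70)
for q in[(207,226),(495,165),(624,137)]:print(np.round(pcast(s,f(q),g,21.4-180),4))
O=np.array([.5813,-.2142]);print("rest frame: grasp",np.round([(g[:2]-O)@[-.9311,-.3649],(g[:2]-O)@[.3649,-.9311]],4))
for n,q in[("pad",(172,370)),("rear sad front L",(0,0))][:1]:print(n,np.round(pcast(s,f(q),O,21.4-180),4))
E
```

```text
[-0.0985  0.1767]
[0.1011 0.177 ]
[0.1957 0.1778]
rest frame: grasp [ 0.0246 -0.0001]
pad [-0.1098  0.061 ]
```

drive_tool --jaw '[1,1,1,1,1,1,1,1,1,1,1,1]' --pt "0.007 0 0.01" --pt "0.007 0 0.03" --pt "0.007 0 0.05" --pt "0.007 0 0.07" --pt "0.007 0 0.085" --pt "0.007 0 0.095" --pt "0.007 0 0.101" --pt "0.007 0 0.104" --pt "0.007 0 0.107" --pt "0.007 0 0.108" --pt "0.007 0 0.108" --pt "0.007 0 0.108" --spin '[0,0,0,0,0,0,0,0,0,0,0,0]' --newtons 25

```text
time: 9.4
eef_pos: [0.565, -0.2205, 0.226]
ee_rot: [0.001, 0.983, 0.186, 0.001]
wrist_force: [-0.3, -0.2, -0.7]
grip_width: 0.0251
```

Run:
```python
from h import *
s=capture("side");t=capture("top")
go((.5647,-.2207,.06,21.4))
a=cv2.resize(s["image"][110:200,200:360],None,fx=5,fy=5,interpolation=2)
cv2.imwrite("pics/r2.png",a[...,::-1])
```

```text
t 9.5 grasp [ 0.5652 -0.2207  0.0709] yaw 21.43 tilt [ 0.002 -0.001] F [ 0.6  -0.46 -2.08] w 0.025 j [ 0.49  0.58 -0.25  1.84  0.2   0.75 -1.07]
(0.5647, -0.2207, 0.06, 21.4) [-0.0005 -0.0002  0.0109] spin 0.0005
```

View pics/r2.png

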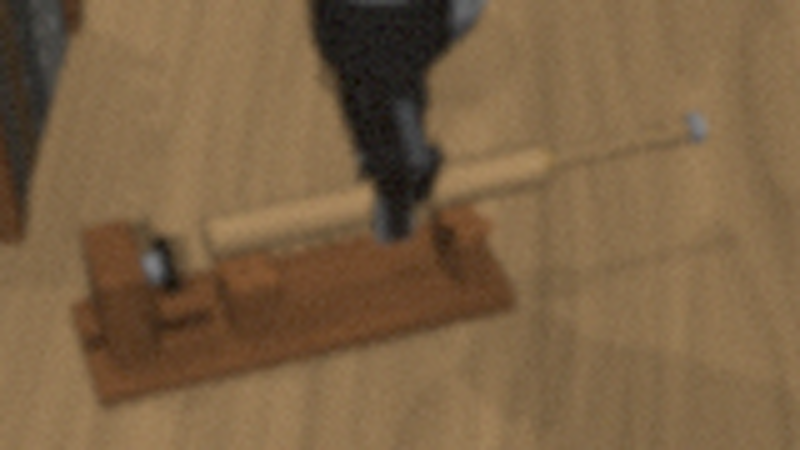

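The butt at (208,238) is short of the pad at (172,268), and the rod is over both saddles. Next I'll lower it in small steps.

drive_tool --jaw '[1,1,1,1,1,1,1,1]' --pt "0 0 0.002" --pt "0 0 0.004" --pt "0 0 0.005" --pt "0 0 0.006" --pt "0 0 0.007" --pt "0 0 0.008" --pt "0 0 0.008" --pt "0 0 0.008" --spin '[0,0,0,0,0,0,0,0]'

```text
time: 10.3
eef_pos: [0.565, -0.2204, 0.2187]
ee_rot: [0.001, 0.983, 0.186, 0.001]
wrist_force: [-2.0, 0.8, 6.0]
grip_width: 0.0248
```

Run:
```python
from h import *
go((.5647,-.2207,.06,21.4));print(get_obs()["torque"])
```

```text
t 10.3 grasp [ 0.5653 -0.2206  0.0637] yaw 21.43 tilt [ 0.002  -0.0012] F [-2.01  0.79  6.04] w 0.0248 j [ 0.49  0.59 -0.25  1.85  0.21  0.73 -1.07]
(0.5647, -0.2207, 0.06, 21.4) [-0.0006 -0.0001  0.0037] spin 0.0006
[ 0.15913329  0.49600211 -0.0170411 ]
```

drive_tool --jaw '[1,1,1,1,1,1,1,1]' --pt "0 0 -0.002" --pt "0 -0.001 -0.002" --pt "0 -0.0015 -0.002" --pt "0 -0.0015 -0.001" --pt "0 -0.0015 0" --pt "0 -0.0015 0.0005" --pt "0 -0.0015 0.0005" --pt "0 -0.0015 0.0005" --spin '[0,0,0,0,0,0,0,0]'

```text
time: 11.1
eef_pos: [0.5644, -0.219, 0.2181]
ee_rot: [0.001, 0.983, 0.186, 0.001]
wrist_force: [0.6, 0.7, -1.4]
grip_width: 0.0249
```

Run:
```python
from h import *
go((.5647,-.2207,.06,21.4));o=get_obs();print(o["torque"]);F=o["wrist_force"];print("along",F[:2]@[-.9311,-.3649],"left",F[:2]@[.3649,-.9311])
s=capture("side");cv2.imwrite("pics/r3.png",cv2.resize(s["image"][110:200,200:360],None,fx=5,fy=5,interpolation=2)[...,::-1])
```

```text
t 11.1 grasp [ 0.5647 -0.2192  0.0631] yaw 21.43 tilt [ 0.0019 -0.0011] F [ 0.59  0.71 -1.37] w 0.0249 j [ 0.49  0.59 -0.25  1.85  0.21  0.73 -1.08]
(0.5647, -0.2207, 0.06, 21.4) [-0.0006  0.0014  0.0031] spin 0.0006
[0.03588105 0.011096   0.00629398]
along -0.8070405539110118 left -0.4428465390552266
```

View pics/r3.png

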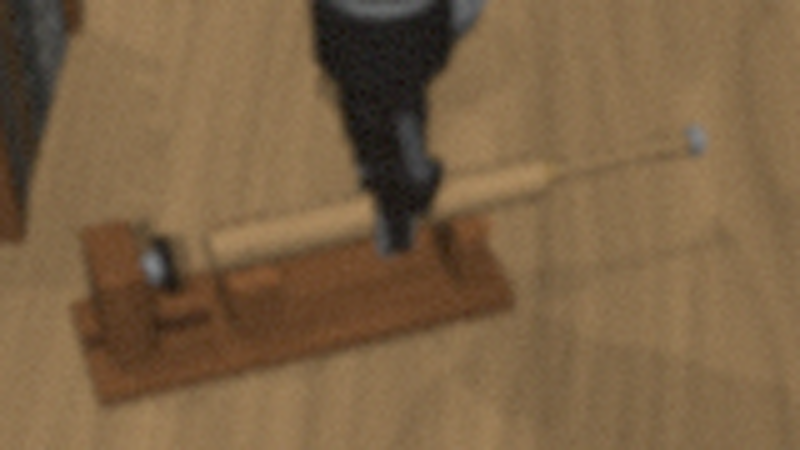

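The rod now hangs free at a lower height, so the lateral correction was the right way. It lies in line over both V's; butt at (210,245), pad (172,265). I'll lower it further.

drive_tool --jaw '[1,1,1,1,1,1]' --pt "0 0 0.0005" --pt "0 0 0.001" --pt "0 0 0.0015" --pt "0 0 0.002" --pt "0 0 0.002" --pt "0 0 0.002" --spin '[0,0,0,0,0,0]'

```text
time: 11.75
eef_pos: [0.5646, -0.2189, 0.2172]
ee_rot: [0.001, 0.983, 0.186, 0.001]
wrist_force: [-2.3, 1.5, 7.1]
grip_width: 0.0248
```

```bash
cat > f.py <<'E'
from h import *
go();o=get_obs();F=o["wrist_force"];M=o["torque"];a=np.array([-.9311,-.3649]);l=np.array([.3649,-.9311])
p=np.array(o["eef_pos"][:2])-[.5813,-.2142]
print("along %.2f left %.2f up %.2f"%(F[:2]@a,F[:2]@l,F[2]),"M along %.3f left %.3f up %.3f"%(M[:2]@a,M[:2]@l,M[2]),"rest pos",p@a,p@l)
E
python3 f.py
```

```text
t 11.75 grasp [ 0.5649 -0.2191  0.0622] yaw 21.44 tilt [ 0.0022 -0.0014] F [-2.32  1.49  7.06] w 0.0248 j [ 0.49  0.59 -0.25  1.85  0.21  0.73 -1.08]
along 1.62 left -2.24 up 7.06 M along -0.318 left -0.435 up 0.047 rest pos 0.017267897286438277 -0.001758070771569454
```

drive_tool --jaw '[1,1,1,1,1,1,1,1]' --pt "0 0 -0.001" --pt "0 -0.001 -0.001" --pt "0 -0.0018 -0.001" --pt "0 -0.0018 0" --pt "0 -0.0018 0.0005" --pt "0 -0.0018 0.001" --pt "0 -0.0018 0.001" --pt "0 -0.0018 0.001" --spin '[0,0,0,0,0,0,0,0]'

```text
time: 12.55
eef_pos: [0.564, -0.2173, 0.2163]
ee_rot: [0.001, 0.983, 0.186, 0.001]
wrist_force: [-1.5, -0.4, 1.6]
grip_width: 0.0247
```

```bash
python3 f.py
```

```text
t 12.55 grasp [ 0.5643 -0.2175  0.0613] yaw 21.42 tilt [ 0.0023 -0.0015] F [-1.49 -0.4   1.58] w 0.0247 j [ 0.48  0.59 -0.25  1.85  0.21  0.73 -1.08]
along 1.53 left -0.17 up 1.58 M along -0.070 left -0.104 up -0.086 rest pos 0.017269474485296147 -0.0034693207319499548
```

drive_tool --jaw '[1,1,1,1,1]' --pt "0 0 0.0005" --pt "0 0 0.001" --pt "0 0 0.001" --pt "0 0 0.001" --pt "0 0 0.001" --spin '[0,0,0,0,0]'

```text
time: 13.05
eef_pos: [0.564, -0.2174, 0.2161]
ee_rot: [0.001, 0.983, 0.186, 0.001]
wrist_force: [-3.2, -0.3, 5.7]
grip_width: 0.0248
```

```bash
python3 f.py
```

```text
t 13.05 grasp [ 0.5644 -0.2176  0.0611] yaw 21.38 tilt [ 0.0026 -0.0018] F [-3.22 -0.31  5.75] w 0.0248 j [ 0.48  0.59 -0.25  1.85  0.21  0.73 -1.08]
along 3.11 left -0.89 up 5.75 M along -0.242 left -0.355 up -0.238 rest pos 0.01723415930942382 -0.003369091021507771
```

drive_tool --jaw '[1,1,1,1,1,1,1,1,1,1,1]' --pt "0 0 -0.0008" --pt "0 0 -0.0008" --pt "0 0 -0.0008" --pt "0.001 0 -0.0008" --pt "0.002 0 -0.0008" --pt "0.003 0 -0.0008" --pt "0.004 0 -0.0008" --pt "0.005 0 -0.0008" --pt "0.006 0 -0.0008" --pt "0.006 0 -0.0008" --pt "0.006 0 -0.0008" --spin '[0.003,0.006,0.006,0.006,0.006,0.006,0.006,0.006,0.006,0.006,0.006]'

```text
time: 14.15
eef_pos: [0.5696, -0.2151, 0.2169]
ee_rot: [0.001, 0.983, 0.183, 0.001]
wrist_force: [-0.3, 0.3, -1.4]
grip_width: 0.0247
```

```bash
python3 f.py
```

```text
t 14.15 grasp [ 0.57   -0.2154  0.0619] yaw 21.04 tilt [ 0.0026 -0.0018] F [-0.34  0.3  -1.42] w 0.0247 j [ 0.47  0.59 -0.25  1.84  0.21  0.73 -1.09]
along 0.21 left -0.41 up -1.42 M along -0.014 left 0.048 up -0.024 rest pos 0.011214229514745759 -0.00337874799576458
```

drive_tool --jaw '[1,1,1,1,1,1,1,1,1,1,1]' --pt "0 0 0.0005" --pt "0 0 0.001" --pt "0 0 0.001" --pt "0.001 0 0.001" --pt "0.002 0 0.001" --pt "0.003 0 0.001" --pt "0.004 0 0.001" --pt "0.005 0 0.001" --pt "0.006 0 0.001" --pt "0.006 0 0.001" --pt "0.006 0 0.001" --spin '[0,0,0,0,0,0,0,0,0,0,0]'

```text
time: 15.25
eef_pos: [0.5755, -0.2129, 0.2159]
ee_rot: [0.001, 0.983, 0.183, 0.001]
wrist_force: [-0.8, 0.1, -0.1]
grip_width: 0.0246
```

```bash
python3 f.py
```

```text
t 15.25 grasp [ 0.576  -0.2132  0.0609] yaw 21.05 tilt [ 0.0032 -0.0018] F [-0.78  0.12 -0.05] w 0.0246 j [ 0.47  0.6  -0.25  1.83  0.21  0.74 -1.1 ]
along 0.68 left -0.40 up -0.05 M along -0.029 left -0.265 up -0.124 rest pos 0.004957207773260637 -0.003341251754817705
```

drive_tool --jaw '[1,1,1,1,1,1]' --pt "0.0007 0 0" --pt "0.0014 0 0" --pt "0.0021 0 0" --pt "0.0028 0 0" --pt "0.0035 0 0" --pt "0.0035 0 0" --spin '[0,0,0,0,0,0]'

```text
time: 15.85
eef_pos: [0.5789, -0.2115, 0.2159]
ee_rot: [0.001, 0.983, 0.183, 0.002]
wrist_force: [-1.6, -1.6, -0.2]
grip_width: 0.0246
```

```bash
python3 f.py
```

```text
t 15.85 grasp [ 0.5795 -0.2118  0.0609] yaw 21.06 tilt [ 0.0037 -0.0017] F [-1.62 -1.65 -0.22] w 0.0246 j [ 0.46  0.6  -0.25  1.82  0.21  0.74 -1.1 ]
along 2.11 left 0.94 up -0.22 M along -0.049 left -0.342 up -0.166 rest pos 0.0012326560226362945 -0.0033423901173430396
```

drive_tool --jaw '[1,1,1,1,1,1]' --pt "0.0005 0 0" --pt "0.001 0 0" --pt "0.0015 0 0" --pt "0.002 0 0" --pt "0.0025 0 0" --pt "0.0025 0 0" --spin '[0,0,0,0,0,0]'

```text
time: 16.45
eef_pos: [0.5814, -0.2105, 0.2159]
ee_rot: [0.001, 0.983, 0.183, 0.002]
wrist_force: [-2.0, -0.1, -0.2]
grip_width: 0.0247
```

```bash
python3 f.py
```

```text
t 16.45 grasp [ 0.582  -0.2108  0.0609] yaw 21.07 tilt [ 0.0039 -0.0017] F [-2.   -0.12 -0.23] w 0.0247 j [ 0.46  0.6  -0.25  1.82  0.21  0.74 -1.1 ]
along 1.91 left -0.61 up -0.23 M along -0.041 left -0.335 up -0.144 rest pos -0.0014200120033432864 -0.003374342531334291
```

drive_tool --jaw '[1,1,1,1,1,1]' --pt "0.0005 0 0" --pt "0.001 0 0" --pt "0.0015 0 0" --pt "0.002 0 0" --pt "0.0025 0 0" --pt "0.0025 0 0" --spin '[0,0,0,0,0,0]'

```text
time: 17.05
eef_pos: [0.5835, -0.2097, 0.2159]
ee_rot: [0.001, 0.983, 0.183, 0.001]
wrist_force: [-3.6, -0.3, 2.0]
grip_width: 0.0247
```

```bash
python3 f.py
```

```text
t 17.05 grasp [ 0.584  -0.21    0.0609] yaw 21.06 tilt [ 0.0032 -0.0017] F [-3.59 -0.26  2.  ] w 0.0247 j [ 0.46  0.61 -0.25  1.81  0.21  0.74 -1.1 ]
along 3.43 left -1.07 up 2.00 M along -0.140 left -0.609 up -0.118 rest pos -0.003668339700371218 -0.0033440254015046343
```

drive_tool --jaw '[1,1,1,1,1,1]' --pt "0.0005 0 0" --pt "0.001 0 0" --pt "0.0015 0 0" --pt "0.002 0 0" --pt "0.002 0 0" --pt "0.002 0 0" --spin '[0,0,0,0,0,0]'

```text
time: 17.65
eef_pos: [0.5844, -0.2095, 0.2158]
ee_rot: [0.001, 0.983, 0.182, -0.0]
wrist_force: [-7.3, -0.9, 5.2]
grip_width: 0.0247
```

```bash
python3 f.py
```

```text
t 17.65 grasp [ 0.5844 -0.2098  0.0608] yaw 21.03 tilt [ 0.     -0.0022] F [-7.27 -0.9   5.21] w 0.0247 j [ 0.45  0.61 -0.25  1.81  0.21  0.75 -1.11]
along 7.09 left -1.81 up 5.21 M along -0.223 left -1.314 up -0.139 rest pos -0.00461011781845043 -0.00324681728353897
```

drive_tool --jaw '[1,1,1,1,1]' --pt "0.001 0 -0.0004" --pt "0.0013 0 -0.0004" --pt "0.0014 0 -0.0004" --pt "0.0014 0 -0.0004" --pt "0.0014 0 -0.0004" --spin '[0,0,0,0,0]'

```text
time: 18.15
eef_pos: [0.5851, -0.2094, 0.2159]
ee_rot: [0.001, 0.983, 0.182, -0.001]
wrist_force: [-5.1, -1.6, 1.4]
grip_width: 0.0249
```

```bash
python3 f.py
```

```text
t 18.15 grasp [ 0.5848 -0.2097  0.0609] yaw 21.01 tilt [-0.0021 -0.0024] F [-5.06 -1.58  1.41] w 0.0249 j [ 0.45  0.61 -0.25  1.81  0.21  0.75 -1.11]
along 5.29 left -0.37 up 1.41 M along -0.112 left -1.004 up -0.075 rest pos -0.005290490711654984 -0.00311879473689672
```

drive_tool --jaw '[1,1,1,1,1,1,1]' --pt "0.001 0 -0.0002" --pt "0.0015 0 -0.0002" --pt "0.002 0 -0.0002" --pt "0.002 0 -0.0002" --pt "0.002 0 -0.0002" --pt "0.002 0 -0.0002" --pt "0.002 0 -0.0002" --spin '[0,0,0,0,0,0,0]'

```text
time: 18.85
eef_pos: [0.5858, -0.2092, 0.2159]
ee_rot: [0.001, 0.983, 0.182, -0.003]
wrist_force: [-7.2, -1.4, 4.0]
grip_width: 0.0247
```

```bash
python3 f.py
```

```text
t 18.85 grasp [ 0.585  -0.2096  0.0609] yaw 20.98 tilt [-0.0057 -0.0029] F [-7.25 -1.39  3.97] w 0.0247 j [ 0.45  0.61 -0.24  1.81  0.21  0.76 -1.11]
along 7.26 left -1.35 up 3.97 M along -0.187 left -1.450 up -0.148 rest pos -0.006070671144449508 -0.0030199957004568533
```

drive_tool --jaw '[1,1,1,1,1,1,1,1,1,1]' --pt "0.001 0 -0.0004" --pt "0.0018 0 -0.0004" --pt "0.0025 0 -0.0004" --pt "0.003 0 -0.0004" --pt "0.003 0 -0.0004" --pt "0.003 0 -0.0004" --pt "0.003 0 -0.0004" --pt "0.003 0 -0.0004" --pt "0.003 0 -0.0004" --pt "0.003 0 -0.0004" --spin '[0,0,0,0,0,0,0,0,0,0]'

```text
time: 19.85
eef_pos: [0.587, -0.2089, 0.2158]
ee_rot: [0.001, 0.983, 0.182, -0.006]
wrist_force: [-8.9, -3.0, 4.0]
grip_width: 0.0244
```

```bash
python3 f.py
```

```text
t 19.85 grasp [ 0.5853 -0.2095  0.0608] yaw 20.93 tilt [-0.0111 -0.0036] F [-8.91 -3.01  3.98] w 0.0244 j [ 0.45  0.61 -0.24  1.8   0.21  0.76 -1.11]
along 9.40 left -0.45 up 3.98 M along -0.266 left -1.683 up -0.100 rest pos -0.007251050678715603 -0.0028067250641991216
```

drive_tool --jaw '[1,1,1,1,0.8,0.7,0.65,0.6,0.55,0.5,0.4,0.3,0.2,0.1,0,0,0,0,0]' --pt "0.0022 0 -0.0002" --pt "0.0022 0 -0.0002" --pt "0.0022 0 -0.0002" --pt "0.0022 0 -0.0002" --pt "0.0018 0 -0.0002" --pt "0.001 0 -0.0002" --pt "0 0 -0.0002" --pt "0 0 0" --pt "0 0 0" --pt "0 0 0" --pt "0 0 0" --pt "0 0 0" --pt "0 0 0" --pt "0 0 0" --pt "0 0 0" --pt "0 0 0" --pt "0 0 0" --pt "0 0 0" --pt "0 0 0" --spin '[0,0,0,0,0,0,0,0,0,0,0,0,0,0,0,0,0,0,0]'

```text
time: 21.75
eef_pos: [0.587, -0.2089, 0.2158]
ee_rot: [0.001, 0.983, 0.182, -0.006]
wrist_force: [-0.5, 0.6, -0.3]
grip_width: 0.0855
```

```bash
python3 f.py
python3 - <<'E'
from h import *
s=capture("side");cv2.imwrite("pics/r4.png",cv2.resize(s["image"][110:200,200:360],None,fx=5,fy=5,interpolation=2)[...,::-1])
E
```

```text
t 21.75 grasp [ 0.5853 -0.2095  0.0609] yaw 20.93 tilt [-0.0111 -0.0036] F [-0.5   0.59 -0.33] w 0.0855 j [ 0.45  0.61 -0.24  1.8   0.21  0.76 -1.11]
along 0.25 left -0.74 up -0.33 M along 0.004 left 0.016 up 0.003 rest pos -0.007255031988654225 -0.002802993292737292
```

View pics/r4.png

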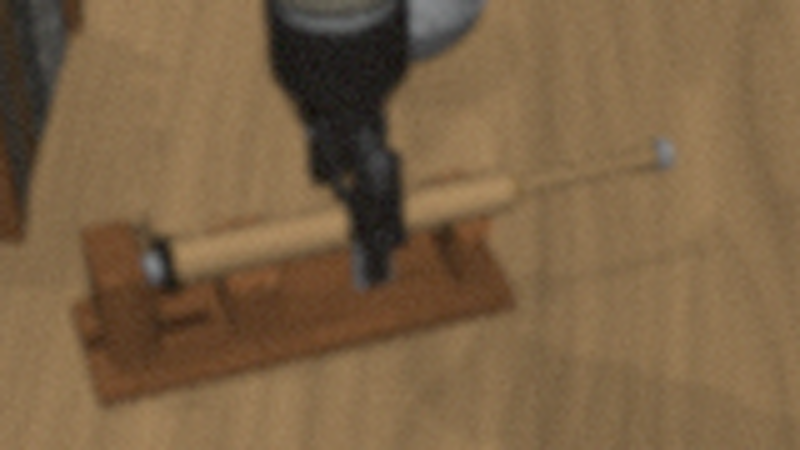

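The handle lies in both V's and the butt meets the pad at about (175,262). The fingers are open and clear, so I'll go straight up.

drive_tool --jaw '[0,0,0,0,0,0,0,0,0,0,0,0]' --pt "0 0 -0.005" --pt "0 0 -0.015" --pt "0 0 -0.03" --pt "0 0 -0.05" --pt "0 0 -0.08" --pt "0 0 -0.11" --pt "0 0 -0.14" --pt "0 0 -0.17" --pt "0 0 -0.19" --pt "0 0 -0.2" --pt "0 0 -0.2" --pt "0 0 -0.2" --spin '[0,0,0,0,0,0,0,0,0,0,0,0]'

```text
time: 23.0
eef_pos: [0.5889, -0.2081, 0.4152]
ee_rot: [0.001, 0.983, 0.182, -0.006]
wrist_force: [-0.0, -0.3, 0.6]
grip_width: 0.0856
```

```bash
python3 f.py
python3 - <<'E'
from h import *
s=capture("side");cv2.imwrite("pics/r5.png",cv2.resize(s["image"][110:200,200:360],None,fx=5,fy=5,interpolation=2)[...,::-1])
E
```

```text
t 23.0 grasp [ 0.5869 -0.2087  0.2603] yaw 20.94 tilt [-0.0123 -0.0034] F [-0.01 -0.3   0.6 ] w 0.0856 j [ 0.48  0.4  -0.29  1.63  0.13  1.14 -1.04]
along 0.12 left 0.28 up 0.60 M along 0.022 left -0.006 up 0.038 rest pos -0.009239152199414204 -0.002878181551812763
```

View pics/r5.png

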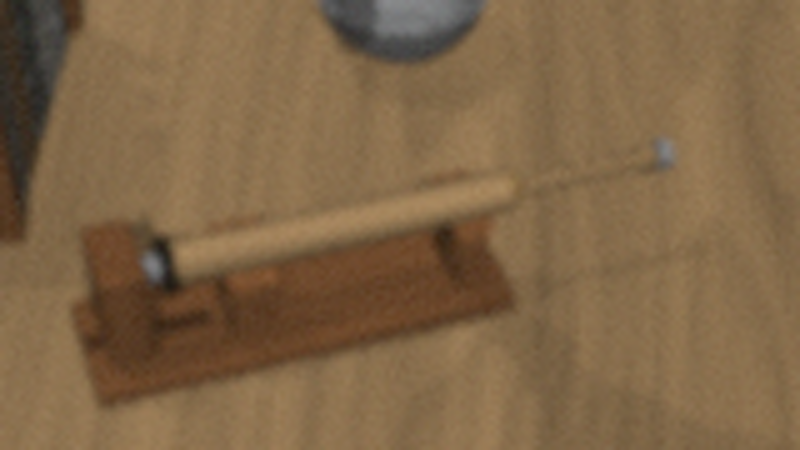

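The rod has not moved: it lies in both V's with the butt on the pad at (175,262) and the tip at (663,153), and the gripper is clear. Handing in.

```bash
python3 -c "
from rig import *
print(job_done())"
```

```text
the job is handed in; nothing more can be done
None
```

The rod is back on its rest, lying in both V's with its butt against the padded stop, and I handed the job in at about 23 s of the 70 s allowed.

- **Laying in:** I gripped the handle at its middle and lowered it into the V's with the butt about 20 mm short of the stop. It first touched one flank, so I shifted it sideways by about 3 mm. The upward force while lowering read up to about 7 N, well under the 25 N limit.
- **Sliding:** I let the rod settle into the V's and slid it with 1 to 2 N until the stop was felt. For the first 6 mm the grip held it slightly clear of the V's, with no load on them.
- **Pushing home:** I pushed until the wrist read 9.4 N along the rod and held that for about a second. After friction in the V's I estimate 7 to 8 N on the pad. I then opened the jaws while still pushing and lifted straight up.

**Last checks:**
- The wrist force was about zero after letting go.
- The final side picture shows the rod in both V's, with no visible gap at the stop and nothing touching it.
- The stop was felt about 5 mm nearer than the camera estimate, which is within its stated range.
- I did not take a last picture of the tray or the other toys. No move went near the other toys, and nothing I saw or felt suggested the fish were touched.

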